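Clip the glaze brushes into the rack and tug-test them

ROBOT

A 7-joint arm with a two-finger parallel gripper is mounted at the origin on the work surface. World frame = base frame: x ahead of the robot, y to its left, z up, the work surface at z = 0. Lengths are in m, angles in rad, forces in N, time in s.
With the tool pointing down it reaches from about 0.375 to 0.925 m from the base axis. Payload 3.1 kg.
Tool frame: the origin (TCP) lies at the very end of the fingers, on their centre line; the grasp point (between the pads) lies 19 mm behind it (env.grasp_offset is the z of the grasp point in the tool frame, in m); z points along the fingers, y is the line along which they close (so a half turn about z gives the same grasp; the last joint's range is limited). The gripper opens to 85 mm and grips with 20 to 120 N. Pads are 22 mm wide; open, the fingers measure 114 mm over their backs; the gripper's body (76 mm by 85 mm) begins 54 mm behind the grasp point. The pads swing forward as they close: fully open they stand 13 mm farther back than shut.
Start: joints at [1.178, 0.383, 0.044, 1.598, -0.018, 1.161, -0.05], TCP at [0.189, -0.622, 0.231] pointing down, gripper open.
Joint ranges: [-2.61, 2.61], [-0.41, 2.15], [-1.48, 1.57], [0, 2.5], [-1.57, 4.71], [0.05, 1.97], [-2.85, 2.85]. Speed limits (rad/s): [2.79, 2.79, 3.14, 3.14, 3.14, 3.14, 3.14].

INTERFACE

Orientations are given as a unit quaternion [w, x, y, z].
In Python, from bench import env gives the robot as it stands.
- The arm moves only by the tool send_rows, never from a script. Its argument "deltas" is a list of rows, each a list of 2 entries, a list of its own where there are three numbers: the shift along the world's x, y, z in m, then the turn about the world's z in degrees. A call has exactly 10 rows; each row is the pose to reach, as a shift and turn from the pose commanded when the call began; what a row does not reach only later rows make up. A row lasts 1/12 s, in which the tool goes at most 41.7 mm and 7.16 degrees, less where a joint would pass 70% of its speed; a pose out of reach is approached as far as the arm can. A call with a gripper value outside its range is refused whole. "grip" is the finger opening in m, from 0 to 0.0854, set as the call begins (left out, the last holds). The fingers move at their own pace and stop on an object; "grip_force" is the grip in N (left out, the last holds). Time passes only in rows, so rows that repeat a pose let the fingers close, or fill a call up. It gives the time, the measured TCP pose, the force, the opening and the grip force at its end, in the units of the state.
- env.get_state(): the state, without advancing time (a new reading comes with each control period).
- env.capture(name): name is "scene" or "top" or "wrist"; returns a dict with "image" (400x640x3 uint8, blue, green, red), "vertical_fov" (degrees; the focal length in pixels is half the picture's height over the tangent of half this angle, whatever the lens; pixels are square), "cx", "cy" (the principal point, pixels), "R" (3x3) and "t" (3): a world point X has camera coordinates R X + t; the wrist camera has in their place "T_tool_cam" (4x4, takes a point from camera to tool coordinates, whose origin is the TCP and whose axes are the flange's). Camera axes: x right, y down, z forward; pixel columns grow to the right and rows downward; lengths in m; the calibration is good to about 2 mm. The wrist camera is an equidistant fisheye: a pixel r from the principal point sees the ray r / f radians off the axis. A picture is of the moment at which its call begins: read the wrist's pose just before it. There is no depth.
- env.finish_job(): hands the job in; it is judged then, once.
The state is a dict: "time": time; "joint_pos": joint angles; "dq": joint speeds; "joint_torque": joint torques, N m; "eef_pos": TCP position; "ee_rot": TCP orientation; "force": force on the tool from outside, world axes, zero at the start; "wrist_torque": the same for the moment, N m; "width": finger opening in m; "gripper_force": force on a finger pad.
Only numpy, scipy, OpenCV 4.12 (cv2) and the standard library are available. Lean on these libraries where they do the work, as an engineer would, in place of code of your own. Each camera call takes 0.05 s, during which the arm holds its last target. There are 200 camera calls.

TASK

Put the two loose glaze brushes away in the clip rack, first the red one and then the blue one: press each sideways (straight down) into the pair of clips of its own colour until it snaps fully home, the middle of its handle midway between the clips and its bristles pointing the same way as those of the yellow brush. After clipping each brush, pause a moment, then prove that it holds before going on to the next: pull it straight up with slowly rising force to about 5 N and stop there, so that it stays clipped. Leave the yellow brush in its clips, do not disturb the jars or the bowl, and finally let go of everything.

Things in the scene. Friction and masses are not known exactly. Their poses are not given: they have to be found in the camera images.
- red_brush: Brush lying level: red straight round handle, 14 mm diameter; brass ferrule 15 mm; pale bristles up to 21 mm wide. Origin on its axis at mid-handle, near the centre of mass; x points along it to the bristles (it may roll about x). Handle from x -87 to +75 mm, ferrule to +103, tip +145. About 45 g. Starts in a notch of the drying rest, axis 40 mm above the table.
- blue_brush: Brush lying level: blue straight round handle, 14 mm diameter; brass ferrule 15 mm; pale bristles up to 21 mm wide. Origin on its axis at mid-handle, near the centre of mass; x points along it to the bristles (it may roll about x). Handle from x -87 to +75 mm, ferrule to +103, tip +145. About 45 g. Starts in the other notch of the drying rest, axis 40 mm above the table.
- yellow_brush: Brush lying level: yellow straight round handle, 14 mm diameter; brass ferrule 15 mm; pale bristles up to 21 mm wide. Origin on its axis at mid-handle, near the centre of mass; x points along it to the bristles (it may roll about x). Handle from x -87 to +75 mm, ferrule to +103, tip +145. About 45 g. Already clipped in the yellow holder; stays there.
- red_tip (a point): Point at the tip of the red brush's bristles, 145 mm from its origin.
- blue_tip (a point): Point at the tip of the blue brush's bristles, 145 mm from its origin.
- yellow_tip (a point): Point at the tip of the yellow brush's bristles, 145 mm from its origin.
- clip_red: Red clip holder, fixed on the rack: coloured strip 135 x 30 mm with two steel spring clips at x = -42 and +42 mm, each 12 mm wide along x, 72 mm free between them. Origin at table height under its centre; z up; a clipped brush lies along x, bristles to +x, axis 45 mm above the table; free space below it down to 14 mm. Clip behaviour: see rack. Empty at the start.
- clip_blue: Blue clip holder, fixed on the rack: coloured strip 135 x 30 mm with two steel spring clips at x = -42 and +42 mm, each 12 mm wide along x, 72 mm free between them. Origin at table height under its centre; z up; a clipped brush lies along x, bristles to +x, axis 45 mm above the table; free space below it down to 14 mm. Clip behaviour: see rack. Empty at the start.
- clip_yellow: Yellow clip holder, fixed on the rack: coloured strip 135 x 30 mm with two steel spring clips at x = -42 and +42 mm, each 12 mm wide along x, 72 mm free between them. Origin at table height under its centre; z up; a clipped brush lies along x, bristles to +x, axis 45 mm above the table; free space below it down to 14 mm. Clip behaviour: see rack. Holds the yellow brush.
- rack: Fixed board 160 x 235 x 8 mm under three clip holders, 70 mm apart along y, order varies. Clips open upwards: flared mouth from 62 mm height, lips at 53 mm, 10 mm gap. A handle pressed down (10 to 20 N for both clips) spreads the sprung jaws, snaps under the lips onto a hard seat, with 2 mm of vertical play; lying on the lips it is 15 mm higher, with only one end in, 7 mm. A pull over 10 N tears it out.
- rest: Wooden drying rest, fixed: two bars 14 mm wide, 170 mm long along y, at x = -45 and +45 mm, 33 mm high, 76 mm free between them. Brushes lie along its x in notches at y = -40 and +40 mm (ridges to 41 mm height, 3 mm beside the handle); which brush is where varies. Origin at table height under its centre.
- pink_jar: White glaze jar with a pink band, 67 mm in diameter, 84 mm high, a wooden stick rising to 150 mm. Bystander. Origin: centre of its underside.
- green_jar: White glaze jar with a grey-green band and a lid, 67 mm in diameter, 92 mm high. Bystander. Origin: centre of its underside.
- bowl: Grey plastic bowl, 90 mm in diameter, 40 mm high. Bystander. Origin: centre of its underside.
Not all that is in view belongs to the job. There is more than one size of the blue_brush; the job needs the largest.

How it is judged:
By the outcome, as a careful person would: the job done as asked, in the order asked, and still so for the second after the job is handed in, with the robot touching nothing.
It also fails if it takes over 72 s, if anything falls off the work surface, if the arm or the gripper's body presses on something with over 40 N, if the wrist force passes 120 N, or if a joint passes its speed limit or range.

## Working session

There is one attempt and no reset: what is moved stays moved. The work goes in short steps, Python scripts to look and compute and a tool call to move; the robot and the scene stay as the last step left them, time stands still between calls to the robot, and variables do not carry over. Pictures are saved under pics/ and viewed, at most 10 in all, crops included, and the job is handed in when it is done.

Besides the shell and the picture viewer there is one more tool, called after "Call:" by a JSON object that holds its "api" and its "payload". send_rows: Moves the arm, as the interface text tells. Its arguments: {"type":"object","properties":{"deltas":{"type":"array","items":{"type":"array"}},"grip":{"type":"number"},"grip_force":{"type":"number"}},"required":["deltas"]}

```bash
mkdir -p pics; ls
cat > h.py <<'E'
import numpy as np, cv2
from scipy.spatial.transform import Rotation as Ro
from bench import env
def foc(c): return c["image"].shape[0]/2/np.tan(np.radians(c["vertical_fov"])/2)
def ray(c,u,v,st=None):
    f=foc(c); x,y=u-c["cx"],v-c["cy"]
    if "R" in c:
        d=np.array([x/f,y/f,1.]); R=np.array(c["R"]); return -R.T@np.array(c["t"]),R.T@d
    r=np.hypot(x,y); a=r/f; s=np.sin(a)/max(r,1e-9)
    d=np.array([x*s,y*s,np.cos(a)])
    T=np.array(c["T_tool_cam"]); q=st["ee_rot"]; W=Ro.from_quat([q[1],q[2],q[3],q[0]]).as_matrix()
    return np.array(st["eef_pos"])+W@T[:3,3], W@T[:3,:3]@d
def plane(c,u,v,z,st=None):
    o,d=ray(c,u,v,st); return o+d*(z-o[2])/d[2]
E
python3 - <<'E'
from h import *
s=env.get_state(); print({k:np.round(v,3) for k,v in s.items()})
for n in ("top","scene"):
    c=env.capture(n); print(n,c["vertical_fov"],c["cx"],c["cy"],np.round(c["R"],3).tolist(),np.round(c["t"],3)); cv2.imwrite(f"pics/{n}0.png",c["image"])
E
```

```text
pics
{'time': np.float64(0.0), 'joint_pos': array([ 1.178,  0.384,  0.044,  1.6  , -0.018,  1.161, -0.05 ]), 'dq': array([-0.   ,  0.   ,  0.   ,  0.001, -0.   ,  0.001,  0.001]), 'joint_torque': array([-1.0000e-03, -4.3346e+01,  1.0240e+00, -2.4951e+01,  1.1000e-02,
        1.1000e-02,  0.0000e+00]), 'eef_pos': array([ 0.189, -0.621,  0.23 ]), 'ee_rot': array([-0.001,  0.989,  0.147, -0.   ]), 'force': array([-0.256,  0.139, -0.731]), 'wrist_torque': array([-0.01 , -0.   , -0.023]), 'gripper_force': np.float64(0.0), 'width': np.float64(0.085)}
top 50.92916736816749 312.3907700016032 195.22787242552192 [[0.005, -1.0, 0.016], [-0.997, -0.006, -0.071], [0.072, -0.016, -0.997]] [0.052 0.579 1.088]
scene 53.05770052524391 322.6415420003343 202.3601414441455 [[-0.443, 0.896, 0.019], [0.582, 0.304, -0.754], [-0.682, -0.323, -0.656]] [ 0.192 -0.291  1.331]
```

View pics/top0.png

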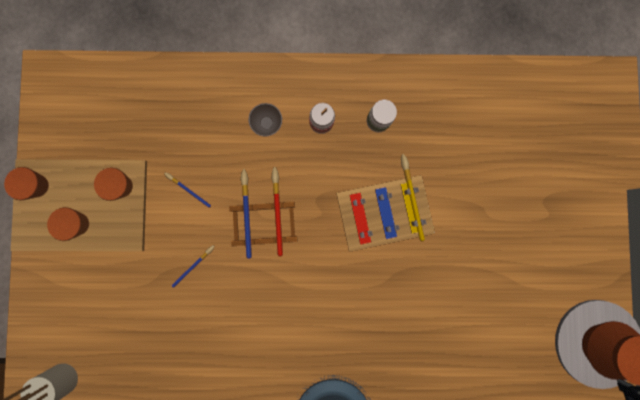

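View pics/scene0.png

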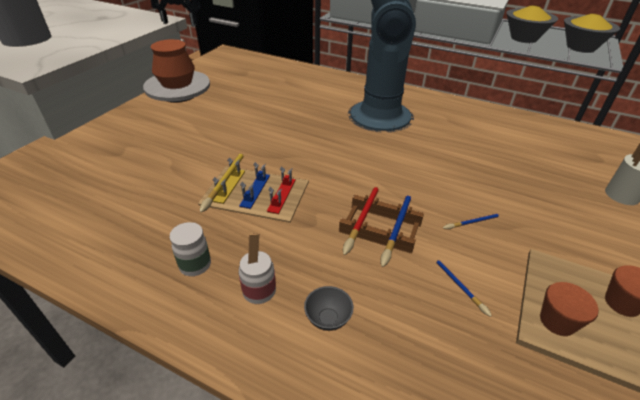

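The top view shows three blue brushes: (247,215) on the rest, and two short ones lying on the table at (188,190) and (195,267). The one on the rest is the longest and lies in the notch as described. The red brush is at (278,213), and the strips are red (361,218), blue (386,212) and yellow (410,207). Next I'll measure these and check them in a crop.

```bash
cat > seg.py <<'E'
from h import *
def masks(img):
    h=cv2.cvtColor(img,cv2.COLOR_BGR2HSV); H,S,V=cv2.split(h)
    return {"red":((H<5)|(H>174))&(S>180)&(V>90),"blue":(H>105)&(H<130)&(S>120)&(V>60),"yellow":(H>23)&(H<33)&(S>200)&(V>100)}
def blobs(m,amin=60):
    n,l,st,ce=cv2.connectedComponentsWithStats(m.astype(np.uint8))
    out=[]
    for i in range(1,n):
        if st[i,4]<amin: continue
        ys,xs=np.where(l==i); out.append((np.c_[xs,ys].astype(float)))
    return out
def ends(p):
    (c,(w,h),a)=cv2.minAreaRect(p.astype(np.float32)); m=p.mean(0); u=np.linalg.svd(p-m,full_matrices=False)[2][0]
    t=(p-m)@u; return np.array(c),m,m+u*(t.min()-.5),m+u*(t.max()+.5),min(w,h)
E
python3 - <<'E'
from seg import *
c=env.capture("top")
for k,m in masks(c["image"]).items():
    for b in blobs(m,40):
        ce,me,a,e,w=ends(b)
        if not(150<ce[0]<450 and 100<ce[1]<300): continue
        for z in (.014,.042):
            A,E,C=[plane(c,*q,z) for q in (a,e,ce)]
            print(k,len(b),np.round(ce),"w%.1f"%w,"z",z,"A",np.round(A[:2],3),"E",np.round(E[:2],3),"C",np.round(C[:2],3),"L %.3f"%np.linalg.norm(A-E),"ang %.1f"%np.degrees(np.arctan2(*(A-E)[[1,0]])))
cv2.imwrite("pics/crop.png",cv2.resize(c["image"][140:295,155:445],None,fx=2.7,fy=2.7,interpolation=cv2.INTER_CUBIC))
E
```

```text
red 215 [278. 225.] w3.6 z 0.014 A [0.581 0.151] E [0.422 0.14 ] C [0.501 0.145] L 0.159 ang 4.3
red 215 [278. 225.] w3.6 z 0.042 A [0.579 0.149] E [0.424 0.138] C [0.501 0.144] L 0.155 ang 4.3
red 429 [360. 218.] w10.1 z 0.014 A [ 0.584 -0.058] E [ 0.454 -0.085] C [ 0.519 -0.071] L 0.133 ang 12.1
red 429 [360. 218.] w10.1 z 0.042 A [ 0.582 -0.054] E [ 0.455 -0.081] C [ 0.518 -0.068] L 0.130 ang 12.1
blue 56 [194. 194.] w1.5 z 0.014 A [0.609 0.409] E [0.55  0.327] C [0.58  0.368] L 0.102 ang 54.0
blue 56 [194. 194.] w1.5 z 0.042 A [0.607 0.401] E [0.548 0.321] C [0.578 0.361] L 0.099 ang 54.0
blue 426 [386. 213.] w9.9 z 0.014 A [ 0.599 -0.126] E [ 0.469 -0.154] C [ 0.534 -0.14 ] L 0.132 ang 12.2
blue 426 [386. 213.] w9.9 z 0.042 A [ 0.596 -0.121] E [ 0.47  -0.148] C [ 0.533 -0.134] L 0.129 ang 12.2
blue 204 [247. 226.] w3.5 z 0.014 A [0.575 0.233] E [0.417 0.221] C [0.495 0.227] L 0.158 ang 4.3
blue 204 [247. 226.] w3.5 z 0.042 A [0.573 0.229] E [0.419 0.218] C [0.496 0.223] L 0.154 ang 4.3
blue 54 [187. 272.] w0.7 z 0.014 A [0.412 0.348] E [0.341 0.416] C [0.376 0.382] L 0.098 ang -44.4
blue 54 [187. 272.] w0.7 z 0.042 A [0.414 0.341] E [0.345 0.408] C [0.379 0.374] L 0.096 ang -44.4
yellow 52 [413. 198.] w2.0 z 0.014 A [ 0.529 -0.222] E [ 0.62  -0.204] C [ 0.574 -0.213] L 0.093 ang -168.3
yellow 52 [413. 198.] w2.0 z 0.042 A [ 0.528 -0.215] E [ 0.617 -0.197] C [ 0.573 -0.206] L 0.091 ang -168.3
yellow 127 [409. 208.] w5.3 z 0.014 A [ 0.512 -0.21 ] E [ 0.584 -0.194] C [ 0.548 -0.202] L 0.073 ang -167.7
yellow 127 [409. 208.] w5.3 z 0.042 A [ 0.512 -0.203] E [ 0.581 -0.187] C [ 0.546 -0.195] L 0.072 ang -167.7
```

View pics/crop.png

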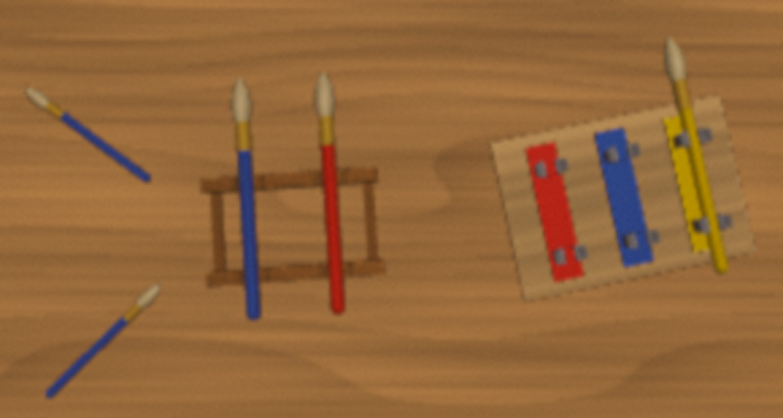

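The crop confirms it: the long blue brush on the rest (crop 248,235) is clearly larger than the two small ones (crop 105,148 and 103,340). All brushes point towards +x. Setting out to a point above the red brush.

Call:
{"api": "send_rows", "payload": {"deltas": [[[0.016,0.038,0],-2],[[0.032,0.076,0],-4],[[0.048,0.115,0],-6],[[0.064,0.153,0],-8],[[0.08,0.191,0],-10],[[0.095,0.23,0],-12],[[0.111,0.268,0],-12.6],[[0.127,0.306,0],-12.6],[[0.143,0.345,0],-12.6],[[0.159,0.383,0],-12.6]], "grip": 0.05}}

```text
time: 0.98
eef_pos: [0.3479, -0.237, 0.2312]
ee_rot: [0.0, 0.999, 0.037, -0.0]
force: [0.5, -0.7, -0.6]
width: 0.0499
gripper_force: 0.0
```

Call:
{"api": "send_rows", "payload": {"deltas": [[[0.016,0.038,0],0],[[0.032,0.076,0],0],[[0.048,0.115,0],0],[[0.064,0.153,0],0],[[0.08,0.191,0],0],[[0.095,0.23,-0.01],0],[[0.111,0.268,-0.03],0],[[0.127,0.306,-0.05],0],[[0.143,0.345,-0.06],0],[[0.159,0.383,-0.07],0]]}}

```text
time: 1.82
eef_pos: [0.502, 0.1344, 0.1627]
ee_rot: [0.0, 0.999, 0.037, -0.001]
force: [0.5, -0.3, 0.9]
width: 0.0504
gripper_force: 0.0
```

Run:
```python
from seg import *
s=env.get_state(); c=env.capture("wrist"); cv2.imwrite("pics/w1.png",c["image"])
q=s["ee_rot"]; print(s["time"],np.round(s["eef_pos"],4),np.round(q,4),s["width"],np.round(s["force"],2))
print(c["vertical_fov"],np.round(c["T_tool_cam"],3).tolist())
for k,m in masks(c["image"]).items():
    for b in blobs(m,300):
        ce,me,a,e,w=ends(b); z=.042
        A,E=[plane(c,*q,z,s) for q in (a,e)]
        print(k,len(b),np.round(ce),"w%.1f"%w,np.round(a),np.round(e),np.round(A[:2],4),np.round(E[:2],4),"ang %.1f"%np.degrees(np.arctan2(*(A-E)[[1,0]])))
```

```text
1.8167 [0.502  0.1344 0.1627] [ 4.000e-04  9.993e-01  3.700e-02 -8.000e-04] 0.05038415444673465 [ 0.51 -0.33  0.94]
65.70646984690485 [[-0.0, -0.957, -0.292, 0.073], [1.0, -0.0, 0.0, -0.001], [-0.0, -0.292, 0.957, -0.142], [0.0, 0.0, 0.0, 1.0]]
red 2233 [304. 185.] w15.0 [304.  99.] [306. 271.] [0.5793 0.1503] [0.4194 0.1383] ang 4.3
red 2020 [503. 181.] w27.3 [502. 122.] [499. 240.] [ 0.5826 -0.0376] [ 0.4617 -0.0638] ang 12.2
blue 507 [111. 102.] w7.0 [81. 76.] [140. 129.] [0.6067 0.3833] [0.5501 0.3043] ang 54.4
blue 2125 [219. 186.] w14.9 [212. 103.] [226. 270.] [0.5733 0.2305] [0.4121 0.2191] ang 4.1
blue 1761 [549. 175.] w26.9 [548. 120.] [543. 230.] [ 0.5958 -0.0997] [ 0.4749 -0.1268] ang 12.7
```

View pics/w1.png

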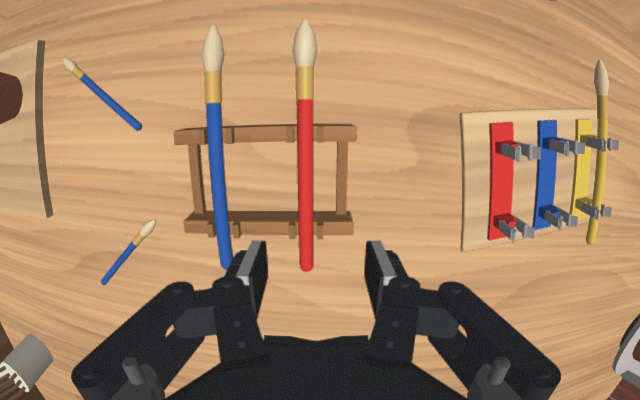

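The wrist view shows the red handle running from (304,99) to (306,271), with the fingers lined up to straddle it. Its origin is about (0.505, 0.1446), so I'm descending to grasp.

Call:
{"api": "send_rows", "payload": {"deltas": [[[-0.001,0,-0.02],0],[[-0.002,0.0006,-0.04],0],[[-0.002,0.0006,-0.06],0],[[-0.002,0.0006,-0.08],0],[[-0.002,0.0006,-0.1],0],[[-0.002,0.0006,-0.115],0],[[-0.002,0.0006,-0.128],0],[[-0.002,0.0006,-0.136],0],[[-0.002,0.0006,-0.14],0],[[-0.002,0.0006,-0.14],0]]}}

```text
time: 2.7
eef_pos: [0.5, 0.1338, 0.0235]
ee_rot: [0.0, 0.999, 0.037, -0.001]
force: [-0.2, 0.6, 0.2]
width: 0.05
gripper_force: 0.0
```

Call:
{"api": "send_rows", "payload": {"deltas": [[[0,0,0],0],[[0,0,0],0],[[0,0,0],0],[[0,0,0],0],[[0,0,0],0],[[0,0,0],0],[[0,0,0],0],[[0,0,0],0],[[0,0,0],0],[[0,0,0],0]], "grip": 0.0, "grip_force": 80}}

```text
time: 3.53
eef_pos: [0.5011, 0.1407, 0.0258]
ee_rot: [-0.004, 0.999, 0.039, 0.002]
force: [-1.1, 8.4, -0.6]
width: 0.0111
gripper_force: 78.0
```

The arm stopped about 10 mm short in y because the last row hadn't been reached. I'll open, look and re-centre.

Call:
{"api": "send_rows", "payload": {"deltas": [[[0,0,0],0],[[0,0,0],0],[[0,0,0],0],[[0,0,0],0],[[0,0,0],0],[[0,0,0],0],[[0,0,0],0],[[0,0,0],0],[[0,0,0],0],[[0,0,0],0]], "grip": 0.05}}

```text
time: 4.37
eef_pos: [0.5004, 0.134, 0.0241]
ee_rot: [0.0, 0.999, 0.037, -0.0]
force: [-0.4, 0.1, 0.3]
width: 0.0499
gripper_force: 0.0
```

Run:
```python
from seg import *
s=env.get_state(); c=env.capture("wrist"); cv2.imwrite("pics/w2.png",c["image"])
q=s["ee_rot"]; print(s["time"],np.round(s["eef_pos"],4),np.round(q,4),s["width"],np.round(s["force"],2))
for k,m in masks(c["image"]).items():
    for b in blobs(m,300):
        ce,me,a,e,w=ends(b); z=.042
        A,E=[plane(c,*q,z,s) for q in (a,e)]
        print(k,len(b),np.round(ce),"w%.1f"%w,np.round(a),np.round(e),np.round(A[:2],4),np.round(E[:2],4),"ang %.1f"%np.degrees(np.arctan2(*(A-E)[[1,0]])))
c=env.capture("top")
for k,m in masks(c["image"]).items():
    for b in blobs(m,40):
        ce,me,a,e,w=ends(b); A,E=[plane(c,*q,.042) for q in (a,e)]
        if 230<ce[0]<300 and 100<ce[1]<300: print(k,len(b),np.round(a,1),np.round(e,1),np.round(A[:2],4),np.round(E[:2],4))
```

```text
4.3667 [0.5004 0.134  0.0241] [ 0.      0.9993  0.0374 -0.    ] 0.04991916463356981 [-0.43  0.06  0.31]
red 5221 [299. 214.] w32.0 [297.  88.] [303. 340.] [0.5799 0.1478] [0.4559 0.1379] ang 4.6
red 3375 [595. 224.] w46.4 [602. 138.] [575. 307.] [ 0.5825 -0.022 ] [ 0.4693 -0.0491] ang 13.5
blue 745 [ 22. 118.] w10.7 [-4. 87.] [ 47. 149.] [0.5924 0.3403] [0.5522 0.2841] ang 54.4
blue 4964 [134. 203.] w30.7 [118. 103.] [150. 304.] [0.5736 0.2305] [0.4672 0.2242] ang 3.4
blue 1327 [631. 243.] w25.9 [636. 200.] [618. 285.] [ 0.5501 -0.0825] [ 0.4825 -0.1003] ang 14.8
blue 301 [ 52. 326.] w8.1 [ 62. 307.] [ 41. 344.] [0.4438 0.3047] [0.3879 0.3602] ang -44.8
blue 67 [245.  196.4] [246.1 216.4] [0.5728 0.2292] [0.5213 0.2255]
blue 70 [246.9 236.4] [248.7 257.5] [0.4702 0.2226] [0.4165 0.2169]
```

View pics/w2.png

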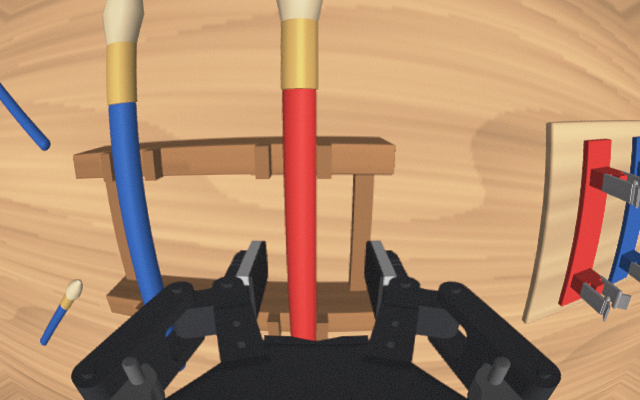

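The brush is still in its notch. The handle centre is at about (300,215) and the finger centre is near (316,265), so the tool is about 8 mm too far in −y. Shifting and re-gripping.

Call:
{"api": "send_rows", "payload": {"deltas": [[[0.001,0.002,-0.001],0],[[0.002,0.004,-0.002],0],[[0.003,0.006,-0.003],0],[[0.0045,0.0078,-0.003],0],[[0.0045,0.0078,-0.003],0],[[0.0045,0.0078,-0.003],0],[[0.0045,0.0078,-0.003],0],[[0.0045,0.0078,-0.003],0],[[0.0045,0.0078,-0.003],0],[[0.0045,0.0078,-0.003],0]]}}

```text
time: 5.3
eef_pos: [0.5049, 0.1417, 0.0211]
ee_rot: [0.0, 0.999, 0.037, -0.0]
force: [0.5, 0.5, -1.0]
width: 0.0497
gripper_force: 0.0
```

Call:
{"api": "send_rows", "payload": {"deltas": [[[0,0,0],0],[[0,0,0],0],[[0,0,0],0],[[0,0,0],0],[[0,0,0],0],[[0,0,0],0],[[0,0,0],0],[[0,0,0],0],[[0,0,0],0],[[0,0,0],0]], "grip": 0.0, "grip_force": 80}}

```text
time: 6.13
eef_pos: [0.505, 0.1418, 0.0213]
ee_rot: [0.0, 0.999, 0.037, 0.0]
force: [-1.0, -0.4, 4.1]
width: 0.0113
gripper_force: 78.0
```

Call:
{"api": "send_rows", "payload": {"deltas": [[[0,0,0.005],0],[[0,0,0.015],0],[[0,0,0.03],0],[[0,0,0.05],0],[[0,0,0.07],0],[[0,0,0.09],0],[[0,0,0.1],0],[[0,0,0.11],0],[[0,0,0.11],0],[[0,0,0.11],0]]}}

```text
time: 6.97
eef_pos: [0.5049, 0.1417, 0.1312]
ee_rot: [0.0, 0.999, 0.037, 0.0]
force: [-0.3, -0.7, -0.9]
width: 0.0116
gripper_force: 78.0
```

Call:
{"api": "send_rows", "payload": {"deltas": [[[0.002,-0.02,0],1],[[0.004,-0.055,0],2],[[0.006,-0.09,0],4],[[0.008,-0.125,0],5],[[0.01,-0.155,0],6],[[0.012,-0.185,0],7],[[0.013,-0.205,0],7.8],[[0.014,-0.213,0],7.8],[[0.014,-0.213,0],7.8],[[0.014,-0.213,0],7.8]]}}

```text
time: 7.8
eef_pos: [0.5183, -0.07, 0.1303]
ee_rot: [-0.001, 0.994, 0.105, -0.001]
force: [0.7, 0.9, 0.3]
width: 0.0113
gripper_force: 78.0
```

Run:
```python
from seg import *
s=env.get_state(); c=env.capture("wrist"); cv2.imwrite("pics/w3.png",c["image"])
q=s["ee_rot"]; print(s["time"],np.round(s["eef_pos"],4),np.round(q,4),s["width"],np.round(s["force"],2))
for k,m in masks(c["image"]).items():
    for b in blobs(m,150):
        ce,me,a,e,w=ends(b)
        print(k,len(b),np.round(ce),"w%.1f"%w,np.round(a),np.round(e),end=" ")
        for z in (.014,.12):
            A,E=[plane(c,*q,z,s) for q in (a,e)]; print(z,np.round(A[:2],4),np.round(E[:2],4),"ang %.1f"%np.degrees(np.arctan2(*(A-E)[[1,0]])),end=" ")
        print()
```

```text
7.8 [ 0.5183 -0.07    0.1303] [-9.000e-04  9.944e-01  1.053e-01 -7.000e-04] 0.011327129818811845 [0.73 0.86 0.28]
red 5913 [318. 221.] w35.0 [317. 101.] [316. 341.] 0.014 [ 0.5933 -0.0543] [ 0.3497 -0.1052] ang 11.8 0.12 [ 0.592  -0.0542] [ 0.4484 -0.0842] ang 11.8 
blue 1476 [ 41. 162.] w13.5 [35. 89.] [ 45. 236.] 0.014 [0.5714 0.2673] [0.3903 0.2551] ang 3.9 0.12 [0.5791 0.1355] [0.4723 0.1282] ang 3.9 
blue 3858 [396. 188.] w33.3 [401. 116.] [391. 259.] 0.014 [ 0.598  -0.1256] [ 0.4664 -0.1543] ang 12.3 0.12 [ 0.5948 -0.0963] [ 0.5172 -0.1132] ang 12.3
```

View pics/w3.png

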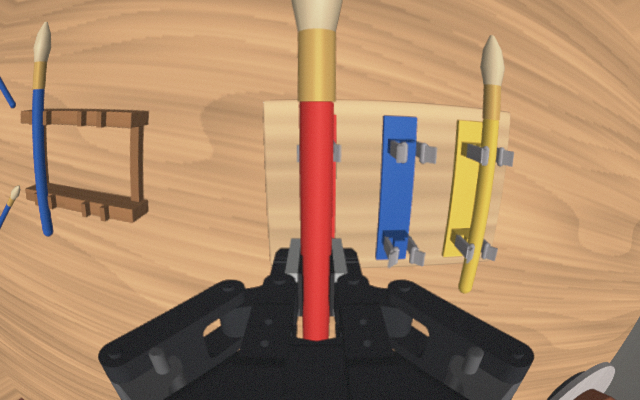

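The wrist view shows the red brush held straight, with its handle end at (317,101), over the red holder. The red clip jaws show on both sides of it at (300,152) and (337,152). I'll work out the offsets from these and from the yellow brush.

Run:
```python
from seg import *
s=env.get_state(); c=env.capture("wrist"); im=c["image"]
print(np.round(s["eef_pos"],4),np.round(s["ee_rot"],4))
h=cv2.cvtColor(im,cv2.COLOR_BGR2HSV)
# yellow handle outside strip: pixels rows 120..290
H,S,V=cv2.split(h)
m=(H>20)&(H<34)&(S>150)&(V>90); 
for r in (125,140,175,190,205,275,285):
    xs=np.where(m[r,420:520])[0]+420; print("yel row",r,xs.min() if len(xs) else 0,xs.max() if len(xs) else 0,len(xs))
g=(S<45)&(V>95)&(V<200)
for b in blobs(g[120:275,280:520],30):
    b=b+[280,120]; print("grey",len(b),np.round(b.mean(0),1),b.min(0),b.max(0))
for z in (.149,.156): print("front end",np.round(plane(c,317,101,z,s),4))
```

```text
[ 0.5185 -0.0689  0.1305] [-9.000e-04  9.943e-01  1.064e-01 -5.000e-04]
yel row 125 459 498 39
yel row 140 458 497 40
yel row 175 455 493 39
yel row 190 453 491 39
yel row 205 451 489 39
yel row 275 462 474 13
yel row 285 460 472 13
grey 158 [337.8 153. ] [334. 141.] [342. 162.]
grey 212 [402.9 153.1] [397. 143.] [408. 163.]
grey 282 [428.8 154.5] [421. 144.] [437. 164.]
grey 133 [485.2 156.2] [481. 147.] [489. 165.]
grey 222 [505.8 158.2] [499. 149.] [513. 166.]
grey 241 [416.9 255. ] [409. 234.] [425. 266.]
grey 375 [292.9 257.2] [285. 239.] [299. 274.]
grey 377 [338.3 257. ] [332. 239.] [346. 274.]
grey 190 [393.4 255.2] [387. 239.] [399. 267.]
grey 184 [489.4 252.3] [482. 241.] [497. 260.]
grey 110 [469.9 253. ] [465. 245.] [474. 263.]
front end [ 0.592  -0.0527  0.149 ]
front end [ 0.5919 -0.0527  0.156 ]
```

Run:
```python
from seg import *
s=env.get_state(); c=env.capture("wrist")
u=np.array([np.cos(np.radians(12.2)),np.sin(np.radians(12.2))]); v=np.array([-u[1],u[0]])
def loc(p,o): d=p[:2]-o; return np.round([d@u,d@v],4)
B=np.array([.533,-.14]); Y=B-.07*v; R=B+.07*v; print("R",R,"Y",Y)
for p in ((490,125),(489,140),(468,275),(466,285)): print("yellow axis",loc(plane(c,*p,.045,s),Y))
for p in ((417,154),(406,252)): print("blue jaws",[loc(plane(c,*p,z,s),B) for z in (.055,.065)])
for p in ((402.9,153),(428.8,154.5),(393.4,255),(416.9,255)): print("jaw",loc(plane(c,*p,.06,s),B))
print("tool",loc(np.array(s["eef_pos"]),R),"front end",loc(plane(c,317,101,.154,s),R))
# yellow ferrule/handle boundary
H,S,V=cv2.split(cv2.cvtColor(c["image"],cv2.COLOR_BGR2HSV))
print([(r,int(np.median(S[r,489:495])),int(np.median(H[r,489:495])),int(np.median(V[r,489:495]))) for r in range(76,130,3)])
```

```text
R [ 0.51820726 -0.07158089] Y [ 0.54779274 -0.20841911]
yellow axis [0.0666 0.0021]
yellow axis [0.0542 0.0019]
yellow axis [-0.0712  0.0008]
yellow axis [-0.0825  0.0003]
blue jaws [array([ 0.0413, -0.0006]), array([0.0428, 0.0028])]
blue jaws [array([-0.0384,  0.0006]), array([-0.0332,  0.0039])]
jaw [0.0425 0.0119]
jaw [ 0.042  -0.0081]
jaw [-0.0381  0.0124]
jaw [-0.0389 -0.0074]
tool [0.0011 0.003 ] front end [0.0763 0.0034]
[(76, 71, 19, 185), (79, 69, 19, 186), (82, 71, 18, 188), (85, 70, 19, 187), (88, 136, 19, 168), (91, 137, 19, 171), (94, 135, 19, 172), (97, 135, 19, 171), (100, 135, 19, 174), (103, 135, 19, 177), (106, 135, 19, 179), (109, 134, 19, 180), (112, 135, 19, 183), (115, 134, 19, 184), (118, 137, 19, 186), (121, 150, 21, 185), (124, 161, 23, 198), (127, 160, 23, 199)]
```

Call:
{"api": "send_rows", "payload": {"deltas": [[[-0.0007,-0.0017,-0.01],0],[[-0.0007,-0.0017,-0.02],0],[[-0.0007,-0.0017,-0.032],0],[[-0.0007,-0.0017,-0.044],0],[[-0.0007,-0.0017,-0.055],0],[[-0.0007,-0.0017,-0.064],0],[[-0.0007,-0.0017,-0.07],0],[[-0.0007,-0.0017,-0.076],0],[[-0.0007,-0.0017,-0.078],0],[[-0.0007,-0.0017,-0.078],0]]}}

```text
time: 8.78
eef_pos: [0.518, -0.0728, 0.0526]
ee_rot: [-0.0, 0.994, 0.105, -0.0]
force: [0.2, -0.0, -1.3]
width: 0.0114
gripper_force: 78.0
```

Call:
{"api": "send_rows", "payload": {"deltas": [[[0,0,-0.002],0],[[0,0,-0.004],0],[[0,0,-0.006],0],[[0,0,-0.008],0],[[0,0,-0.01],0],[[0,0,-0.011],0],[[0,0,-0.012],0],[[0,0,-0.013],0],[[0,0,-0.014],0],[[0,0,-0.014],0]]}}

```text
time: 9.62
eef_pos: [0.5187, -0.072, 0.0402]
ee_rot: [-0.0, 0.994, 0.106, 0.0]
force: [-2.4, 2.2, 6.2]
width: 0.0111
gripper_force: 79.0
```

Call:
{"api": "send_rows", "payload": {"deltas": [[[-0.0003,0.0012,-0.001],0],[[-0.0003,0.0012,-0.002],0],[[-0.0003,0.0012,-0.003],0],[[-0.0003,0.0012,-0.004],0],[[-0.0003,0.0012,-0.005],0],[[-0.0003,0.0012,-0.006],0],[[-0.0003,0.0012,-0.007],0],[[-0.0003,0.0012,-0.008],0],[[-0.0003,0.0012,-0.009],0],[[-0.0003,0.0012,-0.009],0]]}}

```text
time: 10.45
eef_pos: [0.5212, -0.0714, 0.0319]
ee_rot: [0.0, 0.994, 0.106, 0.003]
force: [3.4, 0.5, 1.9]
width: 0.0116
gripper_force: 78.4
```

Call:
{"api": "send_rows", "payload": {"deltas": [[[0,0,-0.001],0],[[0,0,-0.002],0],[[0,0,-0.003],0],[[0,0,-0.004],0],[[0,0,-0.005],0],[[0,0,-0.006],0],[[0,0,-0.007],0],[[0,0,-0.008],0],[[0,0,-0.009],0],[[0,0,-0.009],0]]}}

```text
time: 11.28
eef_pos: [0.5165, -0.0722, 0.0257]
ee_rot: [0.002, 0.994, 0.105, -0.003]
force: [-14.7, 0.9, 39.8]
width: 0.0118
gripper_force: 83.0
```

Call:
{"api": "send_rows", "payload": {"deltas": [[[0,0,0.0015],0],[[0,0,0.003],0],[[0,0,0.0045],0],[[0,0,0.005],0],[[0,0,0.005],0],[[0,0,0.005],0],[[0,0,0.005],0],[[0,0,0.005],0],[[0,0,0.005],0],[[0,0,0.005],0]]}}

```text
time: 12.12
eef_pos: [0.5166, -0.0721, 0.0262]
ee_rot: [0.0, 0.994, 0.105, -0.002]
force: [-3.0, -0.6, 9.6]
width: 0.0117
gripper_force: 79.5
```

Run:
```python
from seg import *
s=env.get_state(); c=env.capture("scene"); w=env.capture("wrist")
print(np.round(s["eef_pos"],4),np.round(s["force"],2),np.round(s["wrist_torque"],2))
a=cv2.resize(c["image"][135:235,180:330],(600,400),interpolation=cv2.INTER_CUBIC)
b=cv2.resize(w["image"][0:350,120:520],(229,200))
a[:200,371:]=b; cv2.imwrite("pics/s4.png",a)
```

```text
[ 0.5166 -0.0721  0.0262] [-3.02 -0.56  9.59] [-0.02  0.73 -0.03]
```

View pics/s4.png

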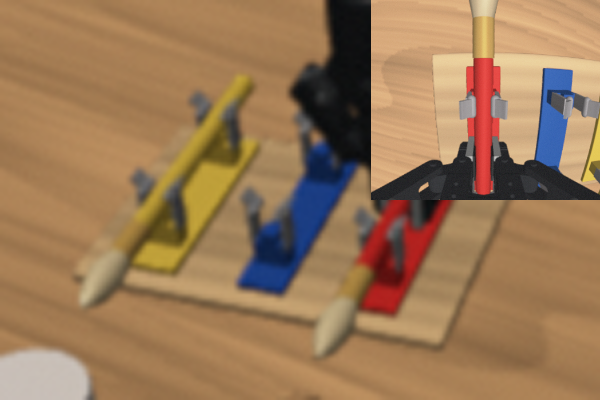

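The brush sits between the front jaws, level with the yellow one. I'll unload it, pause, then start the pull.

Call:
{"api": "send_rows", "payload": {"deltas": [[[0,0,0.0005],0],[[0,0,0.001],0],[[0,0,0.0013],0],[[0,0,0.0013],0],[[0,0,0.0013],0],[[0,0,0.0013],0],[[0,0,0.0013],0],[[0,0,0.0013],0],[[0,0,0.0013],0],[[0,0,0.0013],0]]}}

```text
time: 13.05
eef_pos: [0.518, -0.0717, 0.0274]
ee_rot: [-0.0, 0.994, 0.105, 0.0]
force: [-0.1, -0.5, -0.0]
width: 0.0117
gripper_force: 78.8
```

Call:
{"api": "send_rows", "payload": {"deltas": [[[0,0,0.0001],0],[[0,0,0.0002],0],[[0,0,0.0004],0],[[0,0,0.0006],0],[[0,0,0.0008],0],[[0,0,0.001],0],[[0,0,0.0011],0],[[0,0,0.0012],0],[[0,0,0.0013],0],[[0,0,0.0013],0]]}}

```text
time: 13.88
eef_pos: [0.5179, -0.072, 0.0286]
ee_rot: [0.0, 0.994, 0.105, -0.0]
force: [-0.1, -0.9, -2.7]
width: 0.0113
gripper_force: 78.4
```

Call:
{"api": "send_rows", "payload": {"deltas": [[[0,0,0.0],0],[[0,0,0.0],0],[[0,0,0.0001],0],[[0,0,0.0001],0],[[0,0,0.0001],0],[[0,0,0.0002],0],[[0,0,0.0002],0],[[0,0,0.0002],0],[[0,0,0.0002],0],[[0,0,0.0002],0]]}}

```text
time: 14.72
eef_pos: [0.5178, -0.0719, 0.0288]
ee_rot: [0.0, 0.994, 0.105, -0.0]
force: [1.2, -2.7, -5.2]
width: 0.0113
gripper_force: 78.2
```

Run:
```python
from h import *
for i in range(4):
    s=env.get_state(); print(np.round(s["eef_pos"],4),np.round(s["force"],2)); env.capture("wrist")
```

```text
[ 0.5178 -0.0719  0.0288] [ 1.24 -2.67 -5.18]
[ 0.5178 -0.0719  0.0288] [ 0.76 -2.58 -4.87]
[ 0.5178 -0.0719  0.0288] [ 0.89 -1.59 -5.31]
[ 0.5178 -0.0719  0.0288] [ 0.86 -2.59 -3.99]
```

Call:
{"api": "send_rows", "payload": {"deltas": [[[0,0,0.0],0],[[0,0,0.0],0],[[0,0,5e-05],0],[[0,0,5e-05],0],[[0,0,0.0001],0],[[0,0,0.0001],0],[[0,0,0.0001],0],[[0,0,0.0001],0],[[0,0,0.0001],0],[[0,0,0.0001],0]]}}

```text
time: 15.75
eef_pos: [0.5178, -0.0719, 0.0289]
ee_rot: [0.0, 0.994, 0.105, -0.0]
force: [1.2, -3.5, -7.8]
width: 0.0118
gripper_force: 78.1
```

Run:
```python
from h import *
for i in range(4):
    s=env.get_state(); print(np.round(s["eef_pos"],4),np.round(s["force"],2)); env.capture("wrist")
```

```text
[ 0.5178 -0.0719  0.0289] [ 1.18 -3.53 -7.83]
[ 0.5178 -0.0718  0.0289] [ 1.95 -4.27 -9.05]
[ 0.5178 -0.0719  0.0289] [ 0.84 -3.22 -7.82]
[ 0.5178 -0.0719  0.0289] [ 1.04 -3.89 -7.89]
```

Call:
{"api": "send_rows", "payload": {"deltas": [[[0,0,-0.0003],0],[[0,0,-0.0006],0],[[0,0,-0.0009],0],[[0,0,-0.0012],0],[[0,0,-0.0015],0],[[0,0,-0.002],0],[[0,0,-0.0024],0],[[0,0,-0.0024],0],[[0,0,-0.0024],0],[[0,0,-0.0024],0]]}}

```text
time: 16.78
eef_pos: [0.5181, -0.0706, 0.0268]
ee_rot: [-0.0, 0.994, 0.106, 0.0]
force: [0.6, -0.7, -0.9]
width: 0.0112
gripper_force: 78.9
```

Call:
{"api": "send_rows", "payload": {"deltas": [[[0,0,0],0],[[0,0,0],0],[[0,0,0],0],[[0,0,0],0],[[0,0,0],0],[[0,0,0],0],[[0,0,0],0],[[0,0,0],0],[[0,0,0],0],[[0,0,0],0]], "grip": 0.035}}

```text
time: 17.62
eef_pos: [0.5179, -0.0717, 0.0266]
ee_rot: [-0.0, 0.994, 0.105, 0.0]
force: [-0.8, 0.2, 0.7]
width: 0.035
gripper_force: 0.0
```

Lesson: the arm's controller creeps, so a held pull keeps rising (5 N became about 8 N). The brush still held, but for blue I'll stop at the first ~5 N reading. Retreating and going to the blue brush.

Call:
{"api": "send_rows", "payload": {"deltas": [[[0,0,0.004],0],[[0,0,0.012],0],[[0,0,0.025],0],[[0,0,0.045],0],[[0,0,0.07],0],[[0,0,0.095],0],[[0,0,0.12],0],[[0,0,0.13],0],[[0,0,0.13],0],[[0,0,0.13],0]]}}

```text
time: 18.45
eef_pos: [0.5181, -0.0718, 0.1572]
ee_rot: [0.0, 0.994, 0.105, 0.001]
force: [0.3, 0.9, -0.4]
width: 0.035
gripper_force: 0.0
```

Run:
```python
from seg import *
s=env.get_state(); c=env.capture("wrist"); w=c["image"]; t=env.capture("top")
print(s["time"],np.round(s["eef_pos"],4))
R=np.array([.5182,-.0716]); u=np.array([np.cos(np.radians(12.2)),np.sin(np.radians(12.2))]); v=np.array([-u[1],u[0]])
for k,m in masks(w).items():
    if k!="red": continue
    for b in blobs(m,150):
        ce,me,a,e,wd=ends(b)
        for z in (.049,):
            A,E=[plane(c,*q,z,s) for q in (a,e)]; print(len(b),np.round(a),np.round(e),[np.round([(P[:2]-R)@u,(P[:2]-R)@v],4) for P in (A,E)])
a=cv2.resize(t["image"][140:260,330:450],(400,400),interpolation=cv2.INTER_CUBIC)
b=cv2.resize(w[60:360,220:520],(400,400)); cv2.imwrite("pics/c5.png",np.hstack([a,b]))
```

```text
18.45 [ 0.5181 -0.0718  0.1572]
3092 [315. 103.] [316. 280.] [array([0.075 , 0.0011]), array([-0.0842,  0.0006])]
```

View pics/c5.png

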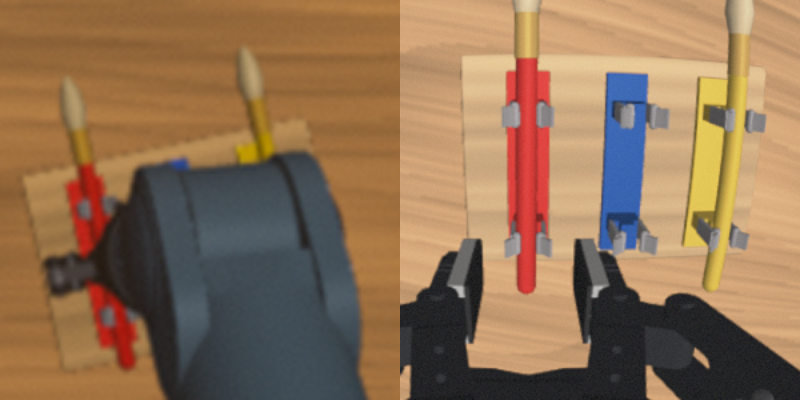

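The red brush lies parallel to the yellow one in both of its clips: right panel, handle from (527,58) to (527,290), jaws at (512–545,113) and (512–543,243). It is centred within about 2 mm. On to blue.

Call:
{"api": "send_rows", "payload": {"deltas": [[[-0.002,0.02,0],-1],[[-0.004,0.058,0],-2],[[-0.006,0.096,0],-3],[[-0.008,0.134,0],-4],[[-0.01,0.172,0],-5],[[-0.013,0.21,0],-6],[[-0.016,0.248,0],-7],[[-0.018,0.28,0],-7.8],[[-0.019,0.2965,0],-7.8],[[-0.019,0.2965,0],-7.8]], "grip": 0.05}}

```text
time: 19.38
eef_pos: [0.4958, 0.2311, 0.1553]
ee_rot: [-0.002, 0.999, 0.042, -0.002]
force: [0.3, -0.2, 0.6]
width: 0.0504
gripper_force: 0.0
```

Call:
{"api": "send_rows", "payload": {"deltas": [[[0,0,-0.01],0],[[0,0,-0.03],0],[[0,0,-0.045],0],[[0,0,-0.055],0],[[0,0,-0.06],0],[[0,0,-0.06],0],[[0,0,-0.06],0],[[0,0,-0.06],0],[[0,0,-0.06],0],[[0,0,-0.06],0]]}}

```text
time: 20.22
eef_pos: [0.4996, 0.2252, 0.0976]
ee_rot: [-0.0, 0.999, 0.037, 0.001]
force: [0.7, 0.5, -0.0]
width: 0.0497
gripper_force: 0.0
```

Run:
```python
from seg import *
s=env.get_state(); c=env.capture("wrist")
q=s["ee_rot"]; p=np.array(s["eef_pos"]); print(s["time"],np.round(p,4),"toolang %.2f"%np.degrees(2*np.arctan2(q[2],q[1])))
for b in blobs(masks(c["image"])["blue"],1500):
    ce,me,a,e,w=ends(b); A,E=[plane(c,*q,.042,s) for q in (a,e)]
    d=(A-E)[:2]; d/=np.linalg.norm(d); n=np.array([-d[1],d[0]])
    print(len(b),np.round(a),np.round(e),np.round(A[:2],4),np.round(E[:2],4),"ang %.1f"%np.degrees(np.arctan2(d[1],d[0])),"lateral %.4f"%((A[:2]-p[:2])@n),"origin",np.round(A[:2]-.075*d,4))
```

```text
20.2167 [0.4996 0.2252 0.0976] toolang 4.30
3817 [318. 105.] [317. 317.] [0.5728 0.2299] [0.413  0.2179] ang 4.3 lateral -0.0007 origin [0.4981 0.2243]
```

Well aligned: lateral error 0.7 mm. Descending and gripping blue.

Call:
{"api": "send_rows", "payload": {"deltas": [[[-0.001,-0.0007,-0.012],0],[[-0.001,-0.0007,-0.024],0],[[-0.001,-0.0007,-0.036],0],[[-0.001,-0.0007,-0.048],0],[[-0.001,-0.0007,-0.06],0],[[-0.001,-0.0007,-0.069],0],[[-0.001,-0.0007,-0.074],0],[[-0.001,-0.0007,-0.0765],0],[[-0.001,-0.0007,-0.0765],0],[[-0.001,-0.0007,-0.0765],0]]}}

```text
time: 21.1
eef_pos: [0.4983, 0.2245, 0.0203]
ee_rot: [-0.0, 0.999, 0.038, 0.0]
force: [0.3, 0.2, 0.5]
width: 0.0501
gripper_force: 0.0
```

Call:
{"api": "send_rows", "payload": {"deltas": [[[0,0,0],0],[[0,0,0],0],[[0,0,0],0],[[0,0,0],0],[[0,0,0],0],[[0,0,0],0],[[0,0,0],0],[[0,0,0],0],[[0,0,0],0],[[0,0,0],0]], "grip": 0.0, "grip_force": 80}}

```text
time: 21.93
eef_pos: [0.4985, 0.2244, 0.0209]
ee_rot: [-0.0, 0.999, 0.037, 0.001]
force: [-0.6, -0.1, 5.9]
width: 0.0114
gripper_force: 78.1
```

Call:
{"api": "send_rows", "payload": {"deltas": [[[0,0,0.005],0],[[0,0,0.015],0],[[0,0,0.03],0],[[0,0,0.05],0],[[0,0,0.07],0],[[0,0,0.09],0],[[0,0,0.105],0],[[0,0,0.11],0],[[0,0,0.11],0],[[0,0,0.11],0]]}}

```text
time: 22.77
eef_pos: [0.4975, 0.2238, 0.1298]
ee_rot: [0.0, 0.999, 0.037, -0.0]
force: [-0.7, -0.1, -1.7]
width: 0.0119
gripper_force: 78.0
```

Call:
{"api": "send_rows", "payload": {"deltas": [[[0.003,-0.03,0],1],[[0.006,-0.07,0],2],[[0.01,-0.11,0],3],[[0.014,-0.15,0],4],[[0.018,-0.19,0],5],[[0.022,-0.23,0],6],[[0.026,-0.27,0],7],[[0.03,-0.31,0],7.8],[[0.033,-0.345,0],7.8],[[0.035,-0.364,0],7.8]]}}

```text
time: 23.6
eef_pos: [0.531, -0.1464, 0.1281]
ee_rot: [0.001, 0.995, 0.102, -0.002]
force: [-0.7, -0.9, -1.1]
width: 0.011
gripper_force: 78.1
```

Call:
{"api": "send_rows", "payload": {"deltas": [[[0,0,0],0],[[0,0,0],0],[[0,0,0],0],[[0,0,0],0],[[0,0,0],0],[[0,0,0],0],[[0,0,0],0],[[0,0,0],0],[[0,0,0],0],[[0,0,0],0]]}}

```text
time: 24.43
eef_pos: [0.533, -0.1398, 0.1302]
ee_rot: [0.0, 0.994, 0.105, 0.0]
force: [-0.1, -0.3, -0.7]
width: 0.0117
gripper_force: 78.1
```

Run:
```python
from seg import *
s=env.get_state(); c=env.capture("wrist"); w=c["image"]
q=s["ee_rot"]; print(s["time"],np.round(s["eef_pos"],4),"toolang %.2f"%np.degrees(2*np.arctan2(q[2],q[1])))
B=np.array([.533,-.14]); u=np.array([np.cos(np.radians(12.2)),np.sin(np.radians(12.2))]); v=np.array([-u[1],u[0]])
L=lambda P:np.round([(P[:2]-B)@u,(P[:2]-B)@v],4)
print("tool",L(np.array(s["eef_pos"])))
mm=masks(w)
for b in blobs(mm["blue"],1500):
    ce,me,a,e,wd=ends(b); r=b[:,1]; top=b[r<r.min()+3].mean(0); print("blue handle end",np.round(top),L(plane(c,*top,.154,s)),np.round(a),np.round(e))
g=cv2.inRange(cv2.cvtColor(w,cv2.COLOR_BGR2HSV),(0,0,95),(180,45,200))>0
for b in blobs(g[100:280,230:420],30):
    b=b+[230,100]; print("grey",len(b),np.round(b.mean(0),1),L(plane(c,*b.mean(0),.06,s)))
for b in blobs(mm["red"],800):
    ce,me,a,e,wd=ends(b); print("red",[L(plane(c,*p,.049,s)) for p in (a,e)])
```

```text
24.4333 [ 0.533  -0.1398  0.1302] toolang 12.10
tool [0.     0.0002]
blue handle end [316. 102.] [0.0747 0.0006] [316. 100.] [316. 341.]
grey 113 [297.5 155.9] [0.0386 0.0135]
grey 110 [335.5 154.6] [ 0.0394 -0.0129]
grey 216 [235.2 151.4] [0.0425 0.0577]
grey 202 [399.4 151.8] [ 0.0421 -0.0584]
grey 33 [418.6 153.1] [ 0.0415 -0.073 ]
grey 405 [338.2 258.1] [-0.0408 -0.0164]
grey 220 [243.2 253.2] [-0.0372  0.0578]
grey 189 [390.5 253.9] [-0.0381 -0.0578]
grey 400 [293.  258.4] [-0.041   0.0186]
grey 197 [413.5 254.5] [-0.0394 -0.0771]
red [array([0.0752, 0.0631]), array([-0.0709,  0.0656])]
```

Blue is centred over its clips to within 1 mm. Lowering and pressing.

Call:
{"api": "send_rows", "payload": {"deltas": [[[0,0,-0.012],0],[[0,0,-0.026],0],[[0,0,-0.04],0],[[0,0,-0.054],0],[[0,0,-0.066],0],[[0,0,-0.075],0],[[0,0,-0.08],0],[[0,0,-0.083],0],[[0,0,-0.086],0],[[0,0,-0.088],0]]}}

```text
time: 25.32
eef_pos: [0.5334, -0.14, 0.0423]
ee_rot: [0.0, 0.994, 0.105, 0.0]
force: [0.2, 0.2, -0.3]
width: 0.0116
gripper_force: 78.1
```

Call:
{"api": "send_rows", "payload": {"deltas": [[[0,0,-0.0015],0],[[0,0,-0.003],0],[[0,0,-0.0045],0],[[0,0,-0.006],0],[[0,0,-0.0075],0],[[0,0,-0.009],0],[[0,0,-0.0105],0],[[0,0,-0.0115],0],[[0,0,-0.0125],0],[[0,0,-0.013],0]]}}

```text
time: 26.15
eef_pos: [0.5367, -0.1397, 0.0321]
ee_rot: [0.001, 0.994, 0.106, 0.004]
force: [1.5, 0.5, 3.3]
width: 0.0114
gripper_force: 78.8
```

Call:
{"api": "send_rows", "payload": {"deltas": [[[0,0,-0.001],0],[[0,0,-0.002],0],[[0,0,-0.003],0],[[0,0,-0.004],0],[[0,0,-0.0045],0],[[0,0,-0.005],0],[[0,0,-0.005],0],[[0,0,-0.005],0],[[0,0,-0.005],0],[[0,0,-0.005],0]]}}

```text
time: 26.98
eef_pos: [0.5325, -0.1401, 0.0257]
ee_rot: [0.0, 0.994, 0.105, -0.001]
force: [-4.0, 0.9, 12.9]
width: 0.0115
gripper_force: 80.0
```

Call:
{"api": "send_rows", "payload": {"deltas": [[[0,0,-0.0005],0],[[0,0,-0.001],0],[[0,0,-0.0015],0],[[0,0,-0.0015],0],[[0,0,-0.0015],0],[[0,0,-0.0015],0],[[0,0,-0.0015],0],[[0,0,-0.0015],0],[[0,0,-0.0015],0],[[0,0,-0.0015],0]]}}

```text
time: 27.82
eef_pos: [0.5325, -0.1401, 0.0256]
ee_rot: [0.001, 0.994, 0.105, -0.001]
force: [-7.2, 2.0, 22.3]
width: 0.0115
gripper_force: 81.0
```

Call:
{"api": "send_rows", "payload": {"deltas": [[[0,0,0.0005],0],[[0,0,0.001],0],[[0,0,0.0015],0],[[0,0,0.002],0],[[0,0,0.0025],0],[[0,0,0.003],0],[[0,0,0.003],0],[[0,0,0.003],0],[[0,0,0.003],0],[[0,0,0.003],0]]}}

```text
time: 28.65
eef_pos: [0.5325, -0.1401, 0.0258]
ee_rot: [0.0, 0.994, 0.105, -0.001]
force: [-1.8, -1.0, 6.3]
width: 0.0116
gripper_force: 79.5
```

Fully seated on the hard stop. Unloading and pausing.

Call:
{"api": "send_rows", "payload": {"deltas": [[[0,0,0.0005],0],[[0,0,0.001],0],[[0,0,0.0012],0],[[0,0,0.0012],0],[[0,0,0.0012],0],[[0,0,0.0012],0],[[0,0,0.0012],0],[[0,0,0.0012],0],[[0,0,0.0012],0],[[0,0,0.0012],0]]}}

```text
time: 29.48
eef_pos: [0.5329, -0.1398, 0.0268]
ee_rot: [-0.0, 0.994, 0.105, 0.0]
force: [0.1, 0.4, -0.7]
width: 0.0114
gripper_force: 78.9
```

Call:
{"api": "send_rows", "payload": {"deltas": [[[0,0,0.0001],0],[[0,0,0.0002],0],[[0,0,0.0003],0],[[0,0,0.0004],0],[[0,0,0.0005],0],[[0,0,0.0006],0],[[0,0,0.0007],0],[[0,0,0.0008],0],[[0,0,0.0009],0],[[0,0,0.0009],0]]}}

```text
time: 30.32
eef_pos: [0.5329, -0.1401, 0.0277]
ee_rot: [0.0, 0.994, 0.105, -0.0]
force: [0.8, -0.6, -0.8]
width: 0.0114
gripper_force: 78.5
```

Call:
{"api": "send_rows", "payload": {"deltas": [[[0,0,0.0],0],[[0,0,0.0001],0],[[0,0,0.0001],0],[[0,0,0.0001],0],[[0,0,0.0002],0],[[0,0,0.0002],0],[[0,0,0.0002],0],[[0,0,0.0003],0],[[0,0,0.0003],0],[[0,0,0.0003],0]]}}

```text
time: 31.15
eef_pos: [0.5329, -0.1401, 0.028]
ee_rot: [0.0, 0.994, 0.105, -0.0]
force: [-0.0, -1.1, -1.5]
width: 0.0113
gripper_force: 78.4
```

Call:
{"api": "send_rows", "payload": {"deltas": [[[0,0,0.0],0],[[0,0,0.0],0],[[0,0,0.0001],0],[[0,0,0.0001],0],[[0,0,0.0001],0],[[0,0,0.0001],0],[[0,0,0.0002],0],[[0,0,0.0002],0],[[0,0,0.0002],0],[[0,0,0.0002],0]]}}

```text
time: 31.98
eef_pos: [0.5328, -0.1401, 0.0281]
ee_rot: [0.0, 0.994, 0.105, -0.0]
force: [1.4, -2.5, -3.2]
width: 0.0114
gripper_force: 78.3
```

Call:
{"api": "send_rows", "payload": {"deltas": [[[0,0,0.0],0],[[0,0,0.0],0],[[0,0,0.0],0],[[0,0,5e-05],0],[[0,0,5e-05],0],[[0,0,5e-05],0],[[0,0,5e-05],0],[[0,0,0.0001],0],[[0,0,0.0001],0],[[0,0,0.0001],0]]}}

```text
time: 32.82
eef_pos: [0.5328, -0.1401, 0.0282]
ee_rot: [0.0, 0.994, 0.105, -0.0]
force: [1.6, -3.8, -6.0]
width: 0.0113
gripper_force: 78.2
```

The pull is at about 5.5 N net and the brush holds. Unloading and releasing.

Call:
{"api": "send_rows", "payload": {"deltas": [[[0,0,-0.0003],0],[[0,0,-0.0006],0],[[0,0,-0.0009],0],[[0,0,-0.0012],0],[[0,0,-0.0015],0],[[0,0,-0.0018],0],[[0,0,-0.0021],0],[[0,0,-0.0021],0],[[0,0,-0.0021],0],[[0,0,-0.0021],0]]}}

```text
time: 33.65
eef_pos: [0.533, -0.139, 0.0263]
ee_rot: [-0.0, 0.994, 0.106, 0.0]
force: [-0.4, -0.2, -1.0]
width: 0.0112
gripper_force: 78.8
```

Call:
{"api": "send_rows", "payload": {"deltas": [[[0,0,0],0],[[0,0,0],0],[[0,0,0],0],[[0,0,0],0],[[0,0,0],0],[[0,0,0],0],[[0,0,0],0],[[0,0,0],0],[[0,0,0],0],[[0,0,0],0]], "grip": 0.035}}

```text
time: 34.48
eef_pos: [0.5329, -0.1399, 0.0262]
ee_rot: [-0.0, 0.994, 0.105, 0.0]
force: [-0.3, 0.2, 0.5]
width: 0.0352
gripper_force: 0.0
```

Call:
{"api": "send_rows", "payload": {"deltas": [[[0,0,0.004],0],[[0,0,0.012],0],[[0,0,0.025],0],[[0,0,0.045],0],[[0,0,0.07],0],[[0,0,0.095],0],[[0,0,0.12],0],[[0,0,0.14],0],[[0,0,0.15],0],[[0,0,0.15],0]]}}

```text
time: 35.32
eef_pos: [0.5354, -0.1402, 0.1802]
ee_rot: [0.002, 0.994, 0.105, 0.003]
force: [-0.3, -0.6, 0.1]
width: 0.0352
gripper_force: 0.0
```

Call:
{"api": "send_rows", "payload": {"deltas": [[[0,0,0],0],[[0,0,0],0],[[0,0,0],0],[[0,0,0],0],[[0,0,0],0],[[0,0,0],0],[[0,0,0],0],[[0,0,0],0],[[0,0,0],0],[[0,0,0],0]]}}

```text
time: 36.15
eef_pos: [0.533, -0.1398, 0.1763]
ee_rot: [-0.0, 0.994, 0.105, 0.0]
force: [0.5, 0.3, 1.3]
width: 0.0348
gripper_force: 0.0
```

Run:
```python
from seg import *
s=env.get_state(); c=env.capture("wrist"); w=c["image"]; t=env.capture("scene")["image"]
print(s["time"],np.round(s["eef_pos"],4),np.round(s["force"],2))
B=np.array([.533,-.14]); u=np.array([np.cos(np.radians(12.2)),np.sin(np.radians(12.2))]); v=np.array([-u[1],u[0]])
L=lambda P:np.round([(P[:2]-B)@u,(P[:2]-B)@v],4)
for k in ("red","blue"):
    for b in blobs(masks(w)[k],1500):
        ce,me,a,e,wd=ends(b); print(k,np.round(a),np.round(e),[L(plane(c,*p,.049,s)) for p in (a,e)])
a=cv2.resize(t[135:235,185:335],(480,320),interpolation=cv2.INTER_CUBIC)
b=cv2.resize(w[30:350,160:480],(320,320)); cv2.imwrite("pics/f6.png",np.hstack([a,b]))
```

```text
36.15 [ 0.533  -0.1398  0.1763] [0.5  0.34 1.26]
red [244. 105.] [250. 266.] [array([0.0751, 0.063 ]), array([-0.0817,  0.0672])]
blue [316. 103.] [316. 269.] [array([0.0751, 0.0002]), array([-0.0832,  0.001 ])]
```

View pics/f6.png

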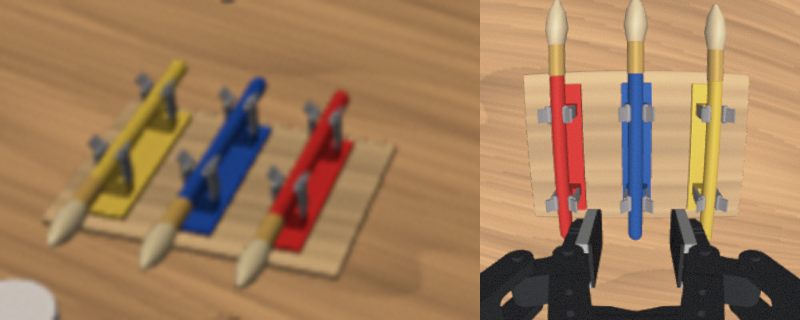

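All three brushes sit parallel in their clips with bristles the same way: tips at (557,8), (635,5) and (714,15) in the right panel. The gripper is clear of everything, so I'm handing in.

```bash
python3 -c "
from bench import env
print(env.finish_job())"
```

```text
the job is handed in; nothing more can be done
None
```

Both brushes are snapped home in their own clips, red first and then blue, with bristles pointing the same way as the yellow's, and the gripper has let go and is clear; the one miss is that red's test pull crept up to about 8 N (peak reading 9 N) instead of stopping at 5 N, though it stayed clipped, while blue's stopped at about 5.5 N.

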